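# Unstack nested bowls onto their mats

### The arm

A 7-joint arm with a two-finger parallel gripper is mounted at the origin on a cart in front of the work surface, level with it; the furniture and walls round the work are solid. World frame = base frame: x ahead of the robot, y to its left, z up, the work surface at z = 0. Lengths are in m, angles in degrees, forces in N, time in s.
With the tool pointing down it reaches from about 0.4 to 0.875 m from the base axis. Payload 6.5 kg.
Tool frame: the origin (TCP) lies midway between the tips of the shut fingers; the grasp point (between the pads) lies bot.hold_point_z behind it (bot.hold_point_z is the distance from the TCP to the grasp point, in m); z points along the fingers, x is the direction in which the jaws open and shut, and the axes are right-handed (so a half turn about z gives the same grasp; the last joint's range is limited). The gripper opens to 85 mm and grips with 20 to 120 N. Pads are 22 mm wide; open, the fingers measure 114 mm over their backs; the gripper's body (76 mm by 85 mm) begins 54 mm behind the grasp point. The pads swing forward as they close: fully open they stand 13 mm farther back than shut.
Start: joints at [60.607, 30.733, -0.252, 88.115, 0.149, 61.152, -4.079], TCP at [0.281, -0.586, 0.231] pointing down, gripper open.
Joint ranges: [-154.64, 154.64], [-21.42, 123.67], [-72.66, 72.17], [13.99, 137.28], [-74.86, 254.86], [10.95, 109.41], [-158.01, 158.01]. Speed limits (degrees/s): [136.94, 136.94, 180, 180, 180, 180, 180].

### API

Orientations are given as a 3x3 rotation matrix whose columns are the frame's x, y, z axes.
In Python, from workcell import bot gives the robot as it stands.
- The arm moves only by the tool apply_moves, never from a script. Its argument "steps" is a list of rows, each a list of 4 numbers: the shift along the tool's x, y, z normalised to -1 to 1, where 1 is 3 cm, then the turn about the tool's z normalised to -1 to 1, where 1 is 4 degrees. In form: [[dx, dy, dz, yaw], ...]. A call has 1 to 20 rows; each row shifts and turns the commanded pose from where the row before left it, along the tool's axes as they then stand; what a row does not reach is not made up. A row lasts 1/12 s, in which the tool goes at most 41.7 mm and 7.16 degrees, less where a joint would pass 70% of its speed; a pose out of reach is approached as far as the arm can. A call with a number of a shift or a turn outside -1 to 1 is refused whole. A call with a gripper value outside its range is refused whole. "grip" is the opening, from -1 (shut) to 1 (fully open), set as the call begins (left out, the last holds). The fingers move at their own pace and stop on an object; "grip_force" is the grip in N (left out, the last holds). Time passes only in rows, so rows that do not move let the fingers close. It gives the time, the measured TCP pose, the force and the opening at its end, in the units of the state.
- bot.state(): the state, without advancing time (a new reading comes with each control period).
- bot.camera(name): name is "scene" or "side" or "wrist"; returns (picture, depth): 384x512x3 uint8, blue, green, red; 384x512 float32, m along the optical axis (not along the pixel's ray), 0 where there is no reading.
- bot.get_calibration(name): a dict with "camera_matrix" (3x3 intrinsics, pixels), "rvec" (rotation vector, rad) and "tvec" (3), from world to camera coordinates, as OpenCV has them; the wrist camera has in their place "tool_from_camera" (4x4, takes a point from camera to tool coordinates, whose origin is the TCP and whose axes are the tool frame's). Camera axes: x right, y down, z forward; pixel columns grow to the right and rows downward; lengths in m; the calibration is good to about 2 mm. The wrist camera is an equidistant fisheye: a pixel r from the principal point sees the ray r / f radians off the axis. A picture is of the moment at which its call begins: read the wrist's pose just before it. get_calibration takes no time and is no camera call.
- bot.hand_in(): hands the job in, once; it reports no verdict.
The state is a dict: "time": time; "qpos": joint angles; "qvel": joint speeds; "joint_efforts": joint torques, N m; "position": TCP position; "eef_rot": TCP orientation; "contact_force": force on the tool from outside, world axes, zero at the start; "wrist_torque": the same for the moment, N m; "finger_gap": opening from 0.0 (shut) to 1.0 (fully open).
Only numpy, scipy, OpenCV 4.12 (cv2) and the standard library are available. Lean on these libraries where they do the work, as an engineer would, in place of code of your own. Each camera call takes 0.05 s, during which the arm holds its last target.

### The job

Take the stack of three nested porcelain bowls apart and set each bowl down gently, upright and centred, on the cork mat of its size: the small bowl on the small mat, the medium one on the medium mat and the large one on the large mat. Keep the bowls upright on the way, and do not disturb the mug and the spoon.

Things in the scene. Friction and masses are not known exactly. Their poses are not given: they have to be found in the camera images.
- bowl_small: top bowl of the nested stack: white porcelain with a thin dark line round the rim, rim 128 mm across outside, 64 mm high, foot ring 71 mm across, wall 3 to 6 mm thick near the rim, leaning outward. Starts nested in the medium bowl, its foot about 50 mm above the worktop, its rim about 12 mm above the medium bowl's rim; 0.15 to 0.24 kg. Origin: centre of the underside of its foot, z up. Round: yaw does not matter.
- bowl_medium: middle bowl of the nested stack: plain white porcelain, round, rim 156 mm across outside, 70 mm high, foot ring 85 mm across, wall 3 to 6 mm thick near the rim, leaning outward. Starts nested in the large bowl, its foot about 32 mm above the worktop, its rim about 20 mm above the large bowl's rim; 0.22 to 0.33 kg. Origin: centre of the underside of its foot, z up. Round: yaw does not matter.
- bowl_large: widest and lowest bowl of the nested stack: plain cream porcelain, open, round, rim 180 mm across outside, 82 mm high, foot ring 84 mm across, wall 3 to 6 mm thick near the rim, leaning outward. Stands on the worktop; 0.30 to 0.44 kg. Origin: centre of the underside of its foot, z up. Round: yaw does not matter.
- mat_large: large round cork table mat, 180 mm across, 8 mm thick, flat on top, with a thin dark ring near its edge; fixed to the worktop. Origin: centre of its underside; top face 8 mm above it.
- mat_medium: medium round cork table mat, 145 mm across, 8 mm thick, flat on top, with a thin dark ring near its edge; fixed to the worktop. Origin: centre of its underside; top face 8 mm above it.
- mat_small: small round cork table mat, 110 mm across, 8 mm thick, flat on top, with a thin dark ring near its edge; fixed to the worktop. Origin: centre of its underside; top face 8 mm above it.
- mug: bystander: yellow mug, 78 mm across, 102 mm high, with a handle (113 mm over the handle), standing near the front edge of the worktop. Origin: underside, centre of its outline. Leave it alone.
- spoon: bystander: stainless spoon lying on the worktop near its front edge, 165 mm long, 35 mm wide, 14 mm high, along its own x. Origin: centre of its underside. Leave it alone.
Not all that is in view belongs to the job. Leave any turquoise look-alike of the bowl_medium alone.

How it is judged (in metres and radians):
At the end, for the whole second after the job is handed in: Each bowl stands on the mat of its own size, its centre within 15 mm of the mat's centre, its foot on the mat's top face (4 to 13 mm above the mat's underside), upright within 4.5 degrees, released and at rest (horizontal distance between bowl_large and mat_large below 0.015 m and z of bowl_large in the frame of mat_large between 0.004 and 0.013 m and angle between each of bowl_large, bowl_medium, bowl_small's own z axis and vertical below 0.08 rad and linear speed of each of bowl_large, bowl_medium, bowl_small below 0.01 m/s and angular speed of each of bowl_large, bowl_medium, bowl_small below 0.1 rad/s and contact force between each of bowl_large, bowl_medium, bowl_small and the fingers below 0.05 N and horizontal distance between bowl_medium and mat_medium below 0.015 m and z of bowl_medium in the frame of mat_medium between 0.004 and 0.013 m and horizontal distance between bowl_small and mat_small below 0.015 m and z of bowl_small in the frame of mat_small between 0.004 and 0.013 m); the robot touches nothing.
It fails at once if a bowl is tipped by more than 35 degrees (angle between any of bowl_large, bowl_medium, bowl_small's own z axis and vertical above 0.61 rad).
It fails at once if a bowl is dropped onto its mat: faster than 0.5 m/s within 50 mm above it ((horizontal distance between bowl_large and mat_large below 0.06 m and z of bowl_large in the frame of mat_large below 0.058 m and linear speed of bowl_large above 0.5 m/s) or (horizontal distance between bowl_medium and mat_medium below 0.06 m and z of bowl_medium in the frame of mat_medium below 0.058 m and linear speed of bowl_medium above 0.5 m/s) or (horizontal distance between bowl_small and mat_small below 0.06 m and z of bowl_small in the frame of mat_small below 0.058 m and linear speed of bowl_small above 0.5 m/s)).
It fails at once if the mug is pushed aside by more than 25 mm (distance of mug from where it was at the start of the episode above 0.025 m).
It fails at once if the spoon is pushed aside by more than 25 mm (distance of spoon from where it was at the start of the episode above 0.025 m).
It also fails if it takes over 96 s, if anything falls off the work surface, if the arm or the gripper's body presses on something with over 40 N, if the wrist force passes 120 N, or if a joint passes its speed limit or range.

## Working session

There is one attempt and no reset: what is moved stays moved. The work goes in short steps, Python scripts to look and compute and a tool call to move; the robot and the scene stay as the last step left them, time stands still between calls to the robot, and variables do not carry over. Pictures are saved under pics/ and viewed, and the job is handed in when it is done.

Besides the shell and the picture viewer there is one more tool, called after "Emit:" by a JSON object that holds its "name" and its "arguments". apply_moves: Moves the arm, as the interface text tells. Its arguments: {"type":"object","properties":{"steps":{"type":"array"},"grip":{"type":"number"},"grip_force":{"type":"number"}},"required":["steps"]}

```bash
ls; mkdir -p pics; python3 - <<'E'
from workcell import bot
import cv2,numpy as np
s=bot.state();print(s['time'],s['position'],s['eef_rot'],s['finger_gap'],bot.hold_point_z)
for n in ['scene','side','wrist']:
    p,d=bot.camera(n);cv2.imwrite(f'pics/{n}0.png',p);np.save(f'pics/{n}0.npy',d)
    print(n,bot.get_calibration(n))
E
```

```text
pics
0.0 [ 0.28053304 -0.58565019  0.23039625] [[ 4.32060401e-01 -9.01844253e-01 -8.67424634e-04]
 [-9.01843018e-01 -4.32061251e-01  1.49873142e-03]
 [-1.72640289e-03  1.34738350e-04 -9.99998501e-01]] 0.9973406985740628 0.0187
scene {'camera_matrix': array([[347.01059891,   0.        , 259.65857866],
       [  0.        , 347.01059891, 188.97485587],
       [  0.        ,   0.        ,   1.        ]]), 'rvec': array([ 0.89595205, -2.5700636 ,  1.02580834]), 'tvec': array([0.38216256, 0.27394996, 0.86305127])}
side {'camera_matrix': array([[467.38765718,   0.        , 255.49415938],
       [  0.        , 467.38765718, 192.73671767],
       [  0.        ,   0.        ,   1.        ]]), 'rvec': array([ 2.22363907, -0.19756161,  0.09397152]), 'tvec': array([-0.4645377 ,  0.09565964,  1.20607462])}
wrist {'camera_matrix': array([[297.31863964,   0.        , 251.25865086],
       [  0.        , 297.31863964, 184.88369168],
       [  0.        ,   0.        ,   1.        ]]), 'tool_from_camera': array([[ 9.99998606e-01,  9.38508263e-04,  1.38114171e-03,
        -1.58647063e-03],
       [-1.28973114e-03,  9.59458770e-01,  2.81846067e-01,
        -7.09663566e-02],
       [-1.06063366e-03, -2.81847456e-01,  9.59458643e-01,
        -1.42108756e-01],
       [ 0.00000000e+00,  0.00000000e+00,  0.00000000e+00,
         1.00000000e+00]])}
```

View pics/scene0.png

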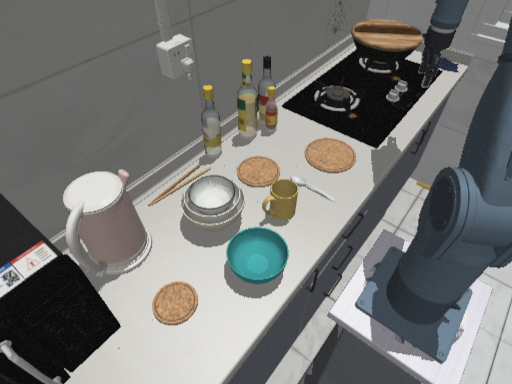

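View pics/side0.png

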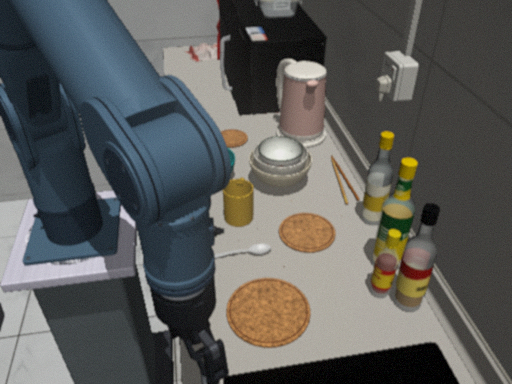

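View pics/wrist0.png

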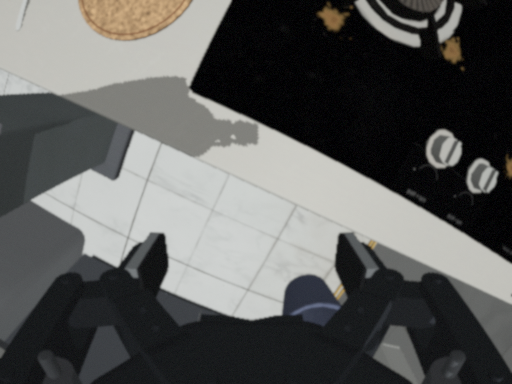

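The scene view shows the stack at (212,197). The mats are small (175,302), medium (258,171) and large (330,154). The turquoise decoy is at (257,255), the mug at (283,200) and the spoon at (313,188). Next I'll measure.

```bash
cat > h.py <<'E'
import numpy as np,cv2
from workcell import bot
def cam(n):
    c=bot.get_calibration(n);R=cv2.Rodrigues(c['rvec'])[0];return c['camera_matrix'],R,c['tvec']
def rays(n,uv,T=None):
    uv=np.atleast_2d(np.asarray(uv,float))
    if n=='wrist':
        c=bot.get_calibration(n);K=c['camera_matrix']
        a=(uv-K[:2,2])/K[0,0];r=np.linalg.norm(a,axis=1)
        s=np.sinc(r/np.pi)
        d=np.c_[a*s[:,None],np.cos(r)]
        M=T@c['tool_from_camera'];return M[:3,3],d@M[:3,:3].T
    K,R,t=cam(n);d=np.c_[(uv-K[:2,2])/K[0,0],np.ones(len(uv))]
    return -R.T@t,d@R
def onplane(n,uv,z,T=None):
    o,d=rays(n,uv,T);return o+d*((z-o[2])/d[:,2])[:,None]
def tool(s=None):
    s=s or bot.state();T=np.eye(4);T[:3,:3]=s['eef_rot'];T[:3,3]=s['position'];return T
def cloud(n,d,T=None):
    v,u=np.mgrid[:d.shape[0],:d.shape[1]];uv=np.c_[u.ravel(),v.ravel()]
    if n=='wrist': o,r=rays(n,uv,T);c=bot.get_calibration(n);K=c['camera_matrix'];rr=np.linalg.norm((uv-K[:2,2])/K[0,0],axis=1);r=r/np.cos(rr)[:,None]
    else: o,r=rays(n,uv)
    return (o+r*d.ravel()[:,None]).reshape(d.shape+(3,))
def circ(P):
    A=np.c_[2*P[:,:2],np.ones(len(P))];x=np.linalg.lstsq(A,(P[:,:2]**2).sum(1),rcond=None)[0]
    r=np.sqrt(x[2]+x[0]**2+x[1]**2);e=np.abs(np.linalg.norm(P[:,:2]-x[:2],axis=1)-r);return x[0],x[1],r,e.mean()
def fitrob(P,tol=.004,it=8):
    for i in range(it):
        c=circ(P);e=np.abs(np.linalg.norm(P[:,:2]-c[:2],axis=1)-c[2])
        P=P[e<max(tol,2*np.median(e))]
    return c,len(P)
E
python3 - <<'E'
from h import *
for n in ['scene','side']:
    p=cv2.imread(f'pics/{n}0.png');d=np.load(f'pics/{n}0.npy');C=cloud(n,d)
    hsv=cv2.cvtColor(p,cv2.COLOR_BGR2HSV)
    m=cv2.inRange(hsv,(5,70,90),(20,220,255));m=cv2.morphologyEx(m,5-2,np.ones((7,7)))
    for c in cv2.findContours(m,0,1)[0]:
        if cv2.contourArea(c)<250: continue
        P=onplane(n,c[:,0],.008);print(n,c[:,0].mean(0),cv2.contourArea(c),np.round(fitrob(P),4) if 0 else (np.round(fitrob(P)[0],4)), 'z', np.round(np.median(C[cv2.drawContours(m*0,[c],-1,1,-1)>0],0),4))
    # turquoise, mug
    for nm,lo,hi in [('turq',(80,100,60),(100,255,255)),('yellow',(20,120,60),(32,255,255))]:
        m=cv2.inRange(hsv,lo,hi);m=cv2.morphologyEx(m,2,np.ones((3,3)))
        for c in cv2.findContours(m,0,1)[0]:
            if cv2.contourArea(c)<250: continue
            Q=C[cv2.drawContours(m*0,[c],-1,1,-1)>0];print(n,nm,c[:,0].mean(0),np.round(np.percentile(Q,[2,50,98],axis=0),3).tolist())
    # bowl cloud
    Q=C.reshape(-1,3)
    if n=='scene':
        w=C[140:240,170:255].reshape(-1,3);w=w[(w[:,2]>.02)&(w[:,2]<.13)]
    else:
        w=C[125:200,240:320].reshape(-1,3);w=w[(w[:,2]>.02)&(w[:,2]<.13)]
    print(n,'stack',np.round(np.percentile(w,[1,50,99],axis=0),3).tolist())
    for a in np.arange(.02,.13,.006):
        q=w[(w[:,2]>=a)&(w[:,2]<a+.006)]
        if len(q)>10:print(round(a,3),len(q),np.round(q.min(0),3),np.round(q.max(0),3))
for n,b in [('scene',(165,135,260,245)),('side',(235,120,325,205))]:
    p=cv2.imread(f'pics/{n}0.png')[b[1]:b[3],b[0]:b[2]];cv2.imwrite(f'pics/z{n}.png',cv2.resize(p,None,fx=5,fy=5,interpolation=2))
E
```

```text
scene [174.48780488 302.51219512] 1454.5 [0.454  0.3747 0.0535 0.0006] z [0.4519 0.3769 0.0089]
scene [178.37398374 184.27642276] 355.5 [0.7441 0.0955 0.092  0.0112] z [0.7473 0.0781 0.0067]
scene [258.62264151 171.62264151] 968.0 [ 0.5822 -0.1131  0.0707  0.001 ] z [ 0.5788 -0.1088  0.01  ]
scene [330.18181818 154.95867769] 1292.5 [ 0.4373 -0.3382  0.0882  0.0012] z [ 0.4334 -0.3316  0.0102]
scene [387.41558442  33.67532468] 1544.0 [ 0.7156 -1.4364  0.1916  0.0017] z [ 0.5788 -1.0317  0.1622]
scene turq [257.01807229 254.24096386] [[0.291, 0.096, 0.011], [0.373, 0.155, 0.028], [0.435, 0.243, 0.071]]
scene yellow [282.54545455 199.09090909] [[0.384, -0.064, 0.012], [0.418, -0.014, 0.066], [0.458, 0.017, 0.103]]
scene stack [[0.418, -0.09, 0.022], [0.579, 0.106, 0.074], [0.823, 0.204, 0.116]]
0.02 111 [ 0.515 -0.108  0.02 ] [0.809 0.175 0.026]
0.026 107 [ 0.409 -0.109  0.026] [0.809 0.178 0.032]
0.032 129 [ 0.41  -0.112  0.032] [0.81  0.182 0.038]
0.038 131 [ 0.41  -0.116  0.038] [0.81  0.188 0.044]
0.044 161 [ 0.413 -0.115  0.044] [0.811 0.199 0.05 ]
0.05 259 [ 0.414 -0.094  0.05 ] [
[... 1909 characters left out ...]
0.032] [0.735 0.376 0.038]
0.038 109 [0.432 0.013 0.038] [0.735 0.36  0.044]
0.044 137 [0.431 0.004 0.044] [0.735 0.359 0.05 ]
0.05 153 [0.432 0.    0.05 ] [0.734 0.341 0.056]
0.056 202 [ 0.432 -0.002  0.056] [0.733 0.337 0.062]
0.062 249 [ 0.432 -0.008  0.062] [0.733 0.326 0.068]
0.068 368 [ 0.432 -0.046  0.068] [0.724 0.312 0.074]
0.074 346 [ 0.432 -0.05   0.074] [0.711 0.301 0.08 ]
0.08 299 [ 0.432 -0.058  0.08 ] [0.653 0.177 0.086]
0.086 265 [ 0.427 -0.064  0.086] [0.639 0.182 0.092]
0.092 311 [ 0.421 -0.067  0.092] [0.639 0.183 0.098]
0.098 322 [ 0.421 -0.068  0.098] [0.642 0.183 0.104]
0.104 158 [ 0.447 -0.004  0.104] [0.625 0.182 0.11 ]
0.11 161 [0.5   0.051 0.11 ] [0.627 0.186 0.116]
```

```bash
ls pics
```

```text
scene0.npy
scene0.png
side0.npy
side0.png
wrist0.npy
wrist0.png
zscene.png
zside.png
```

View pics/zscene.png

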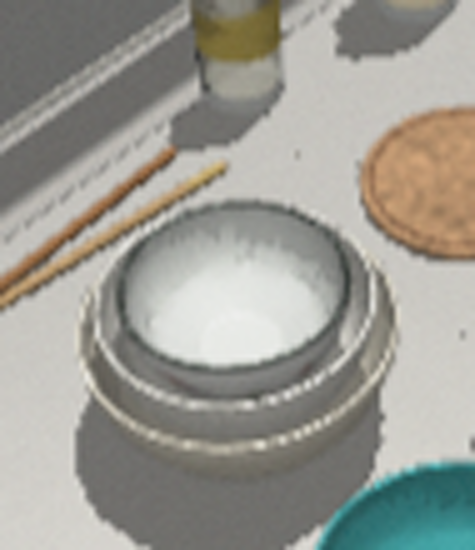

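Emit:
{"name": "apply_moves", "arguments": {"steps": [[0,0,-0.6,0.92],[0,0,-0.6,0.92],[0,0,-0.6,0.92],[0,0,-0.6,0.92],[0,0,-0.6,0.92],[0,0,-0.4,0.9],[0,0,0,0.88]], "grip": 1}}

```text
time: 0.73
position: [0.2814, -0.5873, 0.3363]
eef_rot: [[-0.002, -1.0, 0.002], [-1.0, 0.002, -0.004], [0.004, -0.002, -1.0]]
contact_force: [-0.2, 0.3, -0.2]
finger_gap: 1.0
```

```bash
python3 - <<'E'
from h import *
d=np.load('pics/scene0.npy');C=cloud('scene',d)
w=C[170:280,60:150].reshape(-1,3)
for a in (.02,.06,.1,.14,.18,.22):
    q=w[(w[:,2]>a)&(w[:,2]<a+.04)];print(a,len(q),np.round(np.percentile(q,[3,97],axis=0),3).tolist())
d=np.load('pics/side0.npy');C=cloud('side',d);w=C[60:145,280:328].reshape(-1,3)
for a in (.02,.06,.1,.14,.18,.22):
    q=w[(w[:,2]>a)&(w[:,2]<a+.04)];print(a,len(q),np.round(np.percentile(q,[3,97],axis=0),3).tolist())
E
```

```text
0.02 1064 [[0.617, 0.157, 0.021], [0.821, 0.45, 0.059]]
0.06 964 [[0.619, 0.175, 0.061], [0.823, 0.452, 0.099]]
0.1 923 [[0.62, 0.255, 0.101], [0.822, 0.464, 0.139]]
0.14 997 [[0.623, 0.3, 0.142], [0.823, 0.469, 0.179]]
0.18 1235 [[0.625, 0.299, 0.181], [0.823, 0.466, 0.219]]
0.22 2505 [[0.627, 0.286, 0.222], [0.736, 0.454, 0.245]]
0.02 500 [[0.618, 0.282, 0.022], [0.813, 0.488, 0.058]]
0.06 598 [[0.586, 0.166, 0.061], [0.82, 0.505, 0.099]]
0.1 667 [[0.588, 0.149, 0.101], [0.819, 0.511, 0.138]]
0.14 597 [[0.623, 0.288, 0.142], [0.821, 0.539, 0.178]]
0.18 624 [[0.626, 0.273, 0.181], [0.788, 0.499, 0.219]]
0.22 833 [[0.631, 0.271, 0.222], [0.741, 0.425, 0.243]]
```

The zoom shows the three concentric rims clearly, and the kettle is clear of the small mat (x>0.62). I'll fly the wrist camera over the places.

Emit:
{"name": "apply_moves", "arguments": {"steps": [[-0.9,-0.65,0,0],[-0.9,-0.65,0,0],[-0.9,-0.65,0,0],[-0.9,-0.65,0,0],[-0.9,-0.65,0,0],[-0.9,-0.65,0,0],[-0.9,-0.65,0,0],[-0.9,-0.65,0,0],[-0.9,-0.65,0,0],[-0.9,-0.65,0,0],[-0.9,-0.65,0,0],[-0.9,-0.65,0,0],[0,0,0,0],[0,0,0,0],[0,0,0,0]]}}

```text
time: 1.98
position: [0.5139, -0.2623, 0.333]
eef_rot: [[0.001, -1.0, -0.001], [-1.0, -0.001, -0.0], [0.0, 0.001, -1.0]]
contact_force: [-0.8, -0.9, -0.7]
finger_gap: 0.999
```

```bash
cat >> h.py <<'E'
def snap(tag):
    s=bot.state();T=tool(s);p,d=bot.camera('wrist');cv2.imwrite(f'pics/w{tag}.png',p);np.save(f'pics/w{tag}.npy',d);np.save(f'pics/w{tag}T.npy',T)
    print(tag,'t',s['time'],np.round(s['position'],4),'qv',np.abs(s['qvel']).max().round(2));return p,d,T
def mats(p,T,n='wrist'):
    m=cv2.inRange(cv2.cvtColor(p,cv2.COLOR_BGR2HSV),(5,70,90),(20,220,255));m=cv2.morphologyEx(m,3,np.ones((7,7)))
    for c in cv2.findContours(m,0,1)[0]:
        if cv2.contourArea(c)<800: continue
        P=onplane(n,c[:,0],.008,T);print('mat px',c[:,0].mean(0).round(),np.round(fitrob(P)[0],4))
E
python3 - <<'E'
from h import *
p,d,T=snap('1');mats(p,T)
E
```

```text
1 t 1.9833 [ 0.5139 -0.2623  0.333 ] qv 1.26
mat px [297. 188.] [ 0.4378 -0.3395  0.0876  0.0005]
mat px [162. 103.] [ 5.820e-01 -1.159e-01  7.020e-02  4.000e-04]
```

View pics/w1.png

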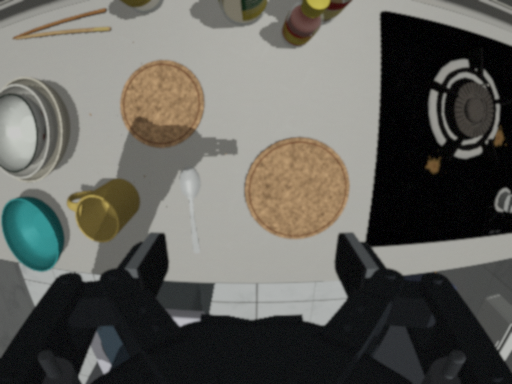

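Emit:
{"name": "apply_moves", "arguments": {"steps": [[-0.95,-0.1,0,0],[-0.95,-0.1,0,0],[-0.95,-0.1,0,0],[-0.95,-0.1,0,0],[-0.95,-0.1,0,0],[-0.95,-0.1,0,0],[-0.95,-0.1,0,0],[-0.95,-0.1,0,0],[-0.95,-0.1,0,0],[-0.95,-0.1,0,0],[-0.95,0,0,0],[-0.95,0,0,0],[0,0,0,0],[0,0,0,0],[0,0,0,0]]}}

```text
time: 3.28
position: [0.5441, 0.0782, 0.3331]
eef_rot: [[-0.001, -1.0, -0.0], [-1.0, 0.001, -0.001], [0.001, 0.0, -1.0]]
contact_force: [0.6, -0.2, 0.1]
finger_gap: 1.003
```

```bash
python3 - <<'E'
from h import *
p,d,T=snap('2');mats(p,T)
E
```

```text
2 t 3.2833 [0.5441 0.0782 0.3331] qv 0.77
mat px [ 92. 196.] [0.4547 0.3725 0.053  0.0005]
mat px [455. 201.] [ 0.4385 -0.3374  0.0877  0.0007]
mat px [365. 123.] [ 5.829e-01 -1.133e-01  7.050e-02  5.000e-04]
mat px [246.  21.] [0.7758 0.0848 0.0657 0.0174]
```

View pics/w2.png

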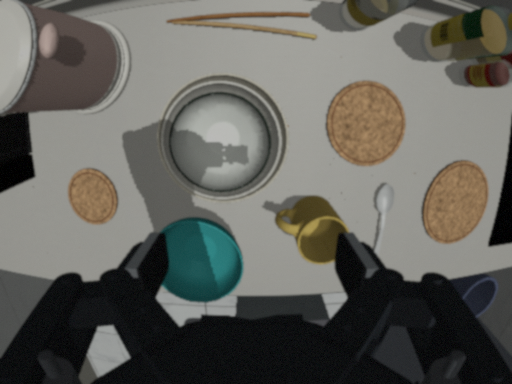

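Both wrist views agree on the mats. The stack is at about (222,137) px; now its rims.

```bash
python3 - <<'E'
from h import *
p=cv2.imread('pics/w2.png');d=np.load('pics/w2.npy');T=np.load('pics/w2T.npy');C=cloud('wrist',d,T)
c=np.array([.563,.117])
for it in range(4):
    w=C.reshape(-1,3);r=np.linalg.norm(w[:,:2]-c,axis=1);th=np.arctan2(w[:,1]-c[1],w[:,0]-c[0])
    for lo,hi,nm in [(.052,.070,'s'),(.070,.084,'m'),(.084,.1,'l')]:
        P=[]
        for a in np.arange(-np.pi,np.pi,np.pi/36):
            k=(np.abs(np.angle(np.exp(1j*(th-a))))<np.pi/72)&(r>lo)&(r<hi)
            if k.sum()>2:
                i=np.where(k)[0];j=i[np.argmax(w[i,2])];P.append(w[j])
        P=np.array(P);f=fitrob(P);
        if it==3: print(nm,np.round(f[0],4),f[1],'z',np.median(P[:,2]).round(4))
        if nm=='s': c=np.array(f[0][:2])
# image: outer contour of stack, ray cast
for (r0,n) in [(0,'')]:
    uvc=[222,137]
w=C.reshape(-1,3);r=np.linalg.norm(w[:,:2]-c,axis=1)
for a in np.arange(0,.11,.004):
    k=(r>=a)&(r<a+.004);print(round(a,3),np.round(np.percentile(w[k,2],[10,50,90]),4))
q=p[60:215,150:295];cv2.imwrite('pics/zw2.png',cv2.resize(q,None,fx=5,fy=5,interpolation=2)[:600*2][:775,:725][::1])
E
```

```text
s [0.5625 0.1183 0.0622 0.0007] 69 z 0.1144
m [0.562  0.1187 0.076  0.0009] 70 z 0.102
l [0.5623 0.1191 0.0877 0.0008] 69 z 0.0823
0.0 [0.0617 0.4108 0.4145]
0.004 [0.0622 0.4107 0.4183]
0.008 [0.3582 0.4049 0.4335]
0.012 [0.3537 0.4157 0.4318]
0.016 [0.3517 0.4277 0.4352]
0.02 [0.3612 0.4258 0.437 ]
0.024 [0.351  0.4149 0.4354]
0.028 [0.0658 0.4152 0.4354]
0.032 [0.0669 0.412  0.4283]
0.036 [0.0687 0.4112 0.4285]
0.04 [0.0706 0.4139 0.4294]
0.044 [0.0739 0.4165 0.4333]
0.048 [0.0771 0.4147 0.4354]
0.052 [0.0828 0.4115 0.4355]
0.056 [0.0908 0.1018 0.4341]
0.06 [0.105  0.1136 0.4314]
0.064 [0.4121 0.4752 0.4752]
0.068 [0.0746 0.4129 0.4326]
0.072 [0.085  0.0978 0.4291]
0.076 [0.0968 0.1015 0.4143]
0.08 [0.0597 0.3685 0.4029]
0.084 [0.0701 0.0826 0.3932]
0.088 [0.08   0.3821 0.4336]
0.092 [0.3628 0.4004 0.4362]
0.096 [0.0007 0.4214 0.4376]
0.1 [0.     0.4096 0.4315]
0.104 [-0.0007  0.4042  0.4335]
0.108 [-0.0012  0.3992  0.4223]
```

```bash
python3 - <<'E'
from h import *
# dark line of small bowl & stack outer edges in 3 views by radial gradient
p=cv2.imread('pics/w2.png');g=cv2.cvtColor(p,cv2.COLOR_BGR2GRAY).astype(float);T=np.load('pics/w2T.npy')
# polar sampling in world plane: dark minimum near r .055-.068 at z=.114
c=np.array([.563,.117])
def proj(X):
    cal=bot.get_calibration('wrist');M=np.linalg.inv(T@cal['tool_from_camera']);Y=X@M[:3,:3].T+M[:3,3]
    th=np.arctan2(np.linalg.norm(Y[:,:2],axis=1),Y[:,2]);K=cal['camera_matrix']
    return Y[:,:2]/np.linalg.norm(Y[:,:2],axis=1)[:,None]*th[:,None]*K[0,0]+K[:2,2]
for z in (.108,.111,.114,.117):
  cc=c.copy()
  for it in range(3):
    P=[]
    for a in np.arange(0,2*np.pi,np.pi/60):
        rr=np.arange(.056,.070,.0003);X=np.c_[cc[0]+rr*np.cos(a),cc[1]+rr*np.sin(a),0*rr+z];uv=proj(X).astype(np.float32)
        v=cv2.remap(g.astype(np.float32),uv[:,None,0].copy(),uv[:,None,1].copy(),1)[:,0];P.append(X[np.argmin(v)])
    f=fitrob(np.array(P));cc=np.array(f[0][:2])
  print(z,np.round(f[0],4),f[1])
E
```

```text
0.108 [5.614e-01 1.194e-01 6.270e-02 5.000e-04] 120
0.111 [5.618e-01 1.190e-01 6.220e-02 4.000e-04] 120
0.114 [5.622e-01 1.187e-01 6.170e-02 4.000e-04] 120
0.117 [5.627e-01 1.184e-01 6.120e-02 4.000e-04] 120
```

View pics/zw2.png

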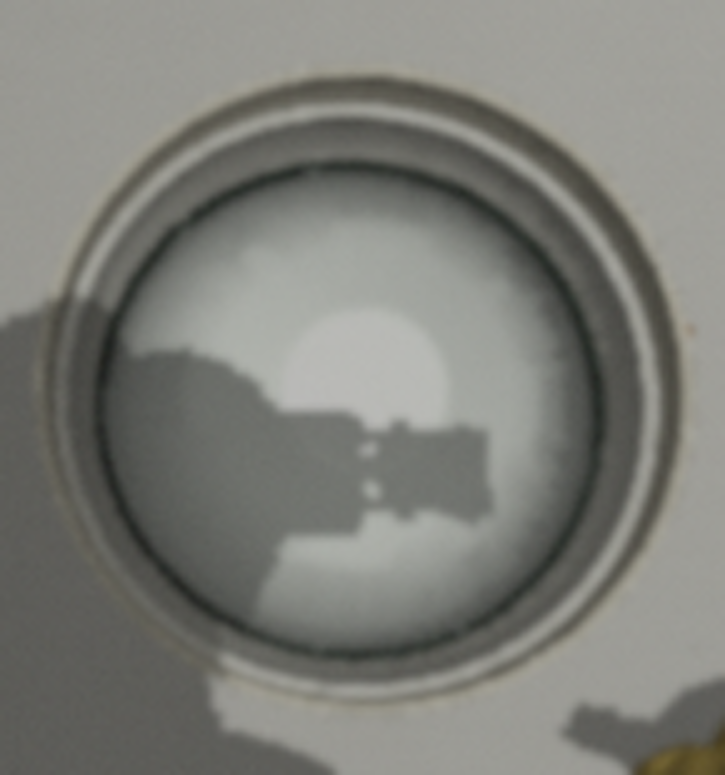

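Stack centre is (0.562, 0.119). The rims are at heights 0.114, 0.102 and 0.082 with crest radii 62, 76 and 88 mm, all consistent with the text. I'll approach the small bowl's rim on its -y side.

Emit:
{"name": "apply_moves", "arguments": {"steps": [[0.34,-0.3,0.5,0],[0.34,-0.3,0.8,0],[0,0,1,0],[0,0,1,0],[0,0,1,0],[0,0,0.9,0],[0,0,0.8,0],[0,0,0.5,0],[0,0,0,0],[0,0,0,0],[0,0,0,0],[0,0,0,0]], "grip": -0.5, "grip_force": 25}}

```text
time: 4.33
position: [0.5631, 0.0594, 0.1398]
eef_rot: [[0.0, -1.0, 0.003], [-1.0, -0.0, 0.0], [-0.0, -0.003, -1.0]]
contact_force: [0.1, 0.1, 0.3]
finger_gap: 0.251
```

```bash
python3 - <<'E'
from h import *
p,d,T=snap('3')
q=bot.camera('side')[0];cv2.imwrite('pics/side3.png',cv2.resize(q[80:220,200:360],None,fx=4,fy=4,interpolation=2))
print(bot.state()['finger_gap'])
E
```

```text
3 t 4.3333 [0.5631 0.0594 0.1398] qv 0.35
0.24922777757331863
```

View pics/w3.png

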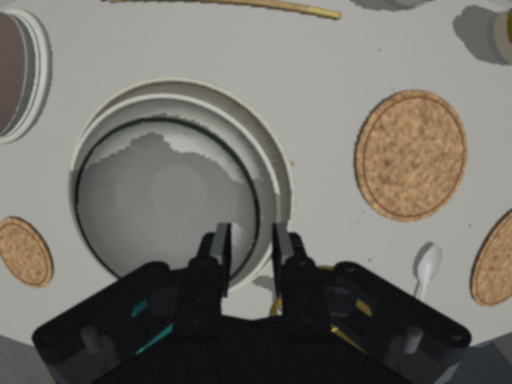

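View pics/side3.png

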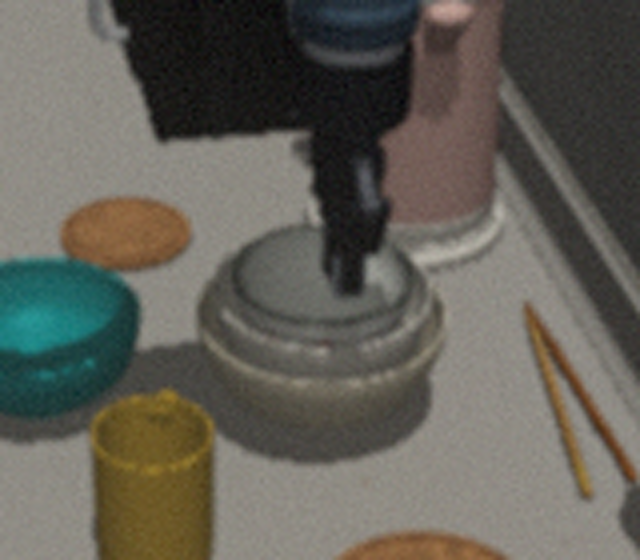

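The rim passes between the tips: left tip (224,230), right tip (281,230), rim at about x=258. I'll go down and close gently.

Emit:
{"name": "apply_moves", "arguments": {"steps": [[0.05,0,0.4,0],[0,0,0.4,0],[0,0,0.35,0],[0,0,0,0],[0,0,0,0],[0,0,0,0]]}}

```text
time: 4.93
position: [0.5615, 0.0585, 0.103]
eef_rot: [[0.002, -1.0, -0.001], [-1.0, -0.002, 0.0], [-0.0, 0.001, -1.0]]
contact_force: [-0.1, -0.6, 0.7]
finger_gap: 0.25
```

Emit:
{"name": "apply_moves", "arguments": {"steps": [[0,0,0,0],[0,0,0,0],[0,0,0,0],[0,0,0,0],[0,0,0,0],[0,0,0,0],[0,0,0,0]], "grip": -1, "grip_force": 25}}

```text
time: 5.52
position: [0.562, 0.0585, 0.1038]
eef_rot: [[0.002, -1.0, 0.0], [-1.0, -0.002, 0.0], [-0.0, -0.0, -1.0]]
contact_force: [0.0, 1.8, 1.4]
finger_gap: 0.064
```

```bash
python3 - <<'E'
from h import *
p,d,T=snap('4')
q=bot.camera('side')[0];cv2.imwrite('pics/side4.png',cv2.resize(q[80:220,200:360],None,fx=4,fy=4,interpolation=2))
E
```

```text
4 t 5.5167 [0.562  0.0585 0.1038] qv 0.15
```

View pics/w4.png

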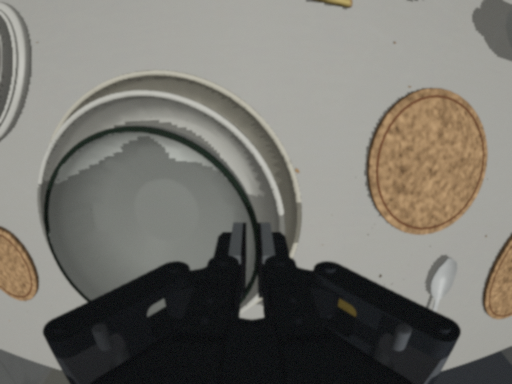

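View pics/side4.png

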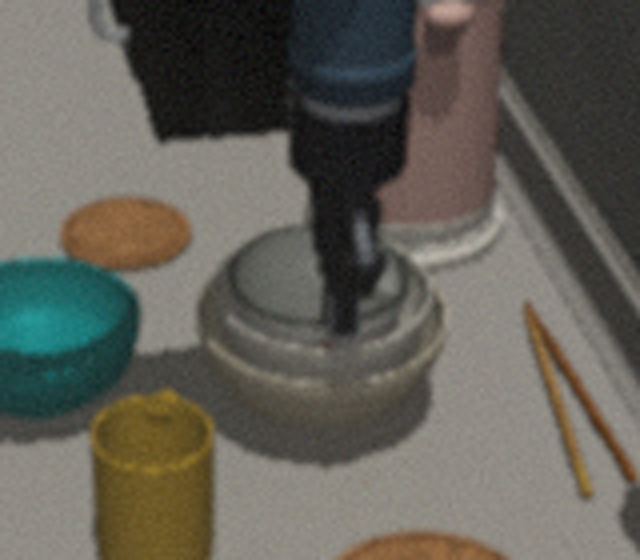

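The gap is 5.4 mm, so the wall is held. Slow lift.

Emit:
{"name": "apply_moves", "arguments": {"steps": [[0,0,0,0],[0,0,-0.1,0],[0,0,-0.15,0],[0,0,-0.2,0],[0,0,-0.25,0],[0,0,-0.3,0],[0,0,-0.3,0],[0,0,-0.3,0],[0,0,-0.3,0],[0,0,-0.2,0],[0,0,-0.1,0],[0,0,0,0],[0,0,0,0]], "grip_force": 40}}

```text
time: 6.7
position: [0.5618, 0.0583, 0.1697]
eef_rot: [[0.001, -1.0, -0.0], [-1.0, -0.001, -0.0], [0.0, 0.0, -1.0]]
contact_force: [-0.3, -0.4, -2.1]
finger_gap: 0.047
```

```bash
python3 - <<'E'
from h import *
p,d,T=snap('5')
q=bot.camera('side')[0];cv2.imwrite('pics/side5.png',cv2.resize(q[80:220,200:360],None,fx=4,fy=4,interpolation=2))
E
```

```text
5 t 6.7 [0.5618 0.0583 0.1697] qv 0.53
```

View pics/w5.png

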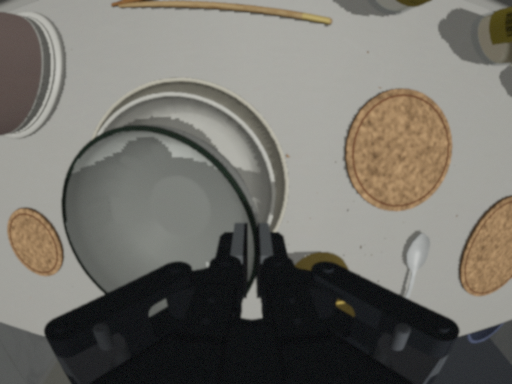

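View pics/side5.png

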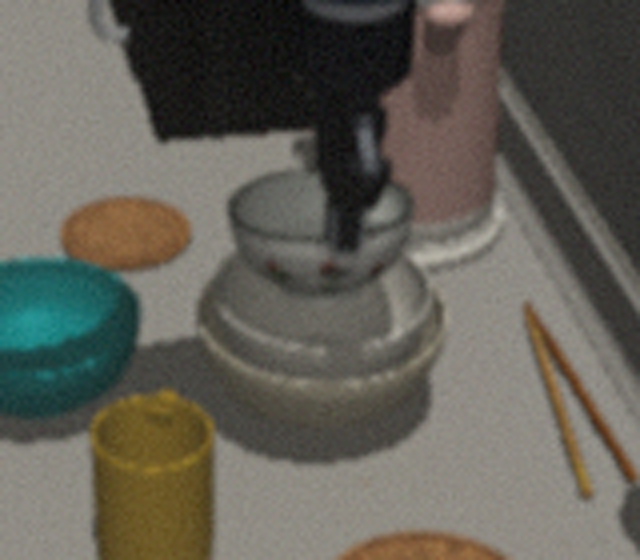

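```bash
cat >> h.py <<'E'
def held(tag,c0,r0,zlo,zhi,mask=None):
    """rim plane of held bowl, from wrist depth; c0 approx centre; r0 crest radius"""
    d=np.load(f'pics/w{tag}.npy');T=np.load(f'pics/w{tag}T.npy');w=cloud('wrist',d,T).reshape(-1,3)
    w=w[(w[:,2]>zlo)&(w[:,2]<zhi)&(w[:,0]>c0[0]-.02)]
    c=np.array(c0,float)
    for it in range(5):
        v=w[:,:2]-c;r=np.linalg.norm(v,axis=1);th=np.arctan2(v[:,1],v[:,0]);P=[]
        for a in np.arange(-np.pi,np.pi,np.pi/45):
            i=np.where((np.abs(np.angle(np.exp(1j*(th-a))))<np.pi/90)&(r>r0-.012)&(r<r0+.012))[0]
            if len(i)>2: P.append(w[i[np.argmax(w[i,2])]])
        P=np.array(P)
        for k in range(4):
            A=np.c_[P[:,:2],np.ones(len(P))];x=np.linalg.lstsq(A,P[:,2],rcond=None)[0];e=np.abs(A@x-P[:,2]);P=P[e<=max(.003,2.5*np.median(e))]
        f=fitrob(P)[0];c=np.array(f[:2])
    t=np.degrees(np.arctan(np.linalg.norm(x[:2])))
    print('rim centre',np.round(f,4),'z',round(float(x[0]*c[0]+x[1]*c[1]+x[2]),4),'tilt',t.round(1),'grad',np.round(x[:2],3),len(P))
E
python3 - <<'E'
from h import *
held('5',(.562,.118),.062,.12,.22)
E
```

```text
rim centre [5.589e-01 1.182e-01 6.140e-02 5.000e-04] z 0.1718 tilt 9.8 grad [ 0.003 -0.172] 38
```

It's held at 9.8° tilt, which was expected from the leaning wall. I'll raise it and carry it to the small mat.

Emit:
{"name": "apply_moves", "arguments": {"steps": [[0,0,-0.3,0],[0,0,-0.5,0],[0,0,-0.3,0],[-0.17,0.07,-0.1,0],[-0.43,0.18,0,0],[-0.7,0.29,0,0],[-0.87,0.36,0,0],[-0.87,0.36,0,0],[-0.87,0.36,0,0],[-0.87,0.36,0,0],[-0.87,0.36,0,0],[-0.87,0.36,0,0],[-0.87,0.36,0,0],[-0.7,0.29,0,0],[-0.43,0.18,0,0],[-0.17,0.07,0,0],[0,0,0,0],[0,0,0,0],[0,0,0,0]]}}

```text
time: 8.38
position: [0.4543, 0.3173, 0.2056]
eef_rot: [[-0.001, -1.0, 0.0], [-1.0, 0.001, -0.001], [0.001, -0.0, -1.0]]
contact_force: [-0.4, -0.7, -1.4]
finger_gap: 0.05
```

```bash
python3 - <<'E'
from h import *
p,d,T=snap('6');held('6',(.4545,.378),.062,.14,.26);mats(p,T)
q=bot.camera('side')[0];cv2.imwrite('pics/side6.png',q)
E
```

```text
6 t 8.3833 [0.4543 0.3173 0.2056] qv 0.44
rim centre [0.4518 0.377  0.0614 0.0005] z 0.2074 tilt 9.8 grad [ 0.009 -0.173] 39
mat px [218. 141.] [0.4598 0.37   0.0471 0.001 ]
```

View pics/w6.png

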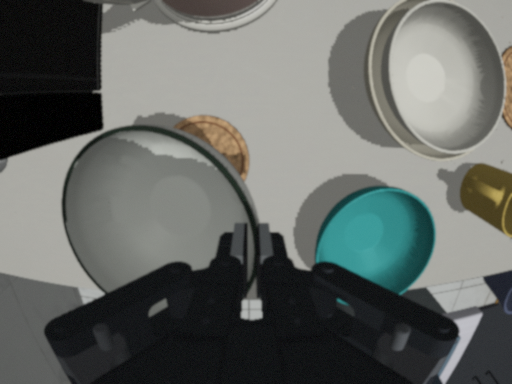

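Emit:
{"name": "apply_moves", "arguments": {"steps": [[-0.03,0,0.3,0],[0,0,0.6,0],[0,0,0.8,0],[0,0,0.8,0],[0,0,0.7,0],[0,0,0.5,0],[0,0,0.3,0],[0,0,0.15,0],[0,0,0.05,0],[0,0,0,0],[0,0,0,0]], "grip_force": 20}}

```text
time: 9.4
position: [0.4541, 0.3201, 0.0806]
eef_rot: [[0.001, -1.0, 0.001], [-1.0, -0.001, 0.001], [-0.001, -0.001, -1.0]]
contact_force: [0.0, 0.7, -0.9]
finger_gap: 0.049
```

Emit:
{"name": "apply_moves", "arguments": {"steps": [[0,0,0.08,0],[0,0,0.08,0],[0,0,0.08,0],[0,0,0.08,0],[0,0,0,0]]}}

```text
time: 9.82
position: [0.4537, 0.3193, 0.07]
eef_rot: [[0.001, -1.0, 0.0], [-1.0, -0.001, -0.001], [0.001, -0.0, -1.0]]
contact_force: [-0.3, -2.5, 3.7]
finger_gap: 0.048
```

```bash
python3 - <<'E'
from h import *
p,d,T=snap('7');held('7',(.4545,.375),.062,.04,.12)
E
```

```text
7 t 9.8167 [0.4537 0.3193 0.07  ] qv 0.27
rim centre [4.514e-01 3.796e-01 6.120e-02 4.000e-04] z 0.0754 tilt 7.2 grad [ 0.004 -0.126] 35
```

Contact at 3.7 N, and the bowl is rocking upright (7.2°). I'll go on down.

Emit:
{"name": "apply_moves", "arguments": {"steps": [[0,0,0.08,0],[0,0,0.06,0],[0,0,0.06,0],[0,0,0,0]]}}

```text
time: 10.2
position: [0.4544, 0.3188, 0.0645]
eef_rot: [[0.0, -1.0, 0.001], [-1.0, -0.0, -0.001], [0.001, -0.001, -1.0]]
contact_force: [-0.2, -6.6, 7.6]
finger_gap: 0.046
```

```bash
python3 - <<'E'
from h import *
p,d,T=snap('8');held('8',(.4545,.375),.062,.04,.12)
E
```

```text
8 t 10.2 [0.4544 0.3188 0.0645] qv 0.46
rim centre [0.45   0.378  0.0628 0.0005] z 0.074 tilt 3.1 grad [ 0.003 -0.053] 35
```

Emit:
{"name": "apply_moves", "arguments": {"steps": [[0,0,0,0],[0,0,0,0],[0,0,0,0],[0,0,0,0],[0,0,-0.3,0],[0,0,-0.6,0],[0,0,-0.9,0],[0,0,-1,0],[0,0,-1,0],[0,0,-1,0],[0,0,-1,0],[0,0,-1,0],[0,0,0,0],[0,0,0,0]], "grip": -0.5}}

```text
time: 11.42
position: [0.4543, 0.3206, 0.2705]
eef_rot: [[0.002, -1.0, 0.003], [-1.0, -0.002, 0.003], [-0.003, -0.003, -1.0]]
contact_force: [-0.3, -0.8, 0.4]
finger_gap: 0.253
```

```bash
python3 - <<'E'
from h import *
p,d,T=snap('9');held('9',(.4545,.375),.062,.04,.12);mats(p,T)
q=bot.camera('side')[0];cv2.imwrite('pics/side9.png',q)
E
```

```text
9 t 11.4167 [0.4543 0.3206 0.2705] qv 2.87
rim centre [0.451  0.3761 0.0626 0.0006] z 0.0715 tilt 0.6 grad [ 0.01  -0.005] 51
mat px [495.  89.] [ 0.5823 -0.1107  0.0696  0.001 ]
```

View pics/w9.png

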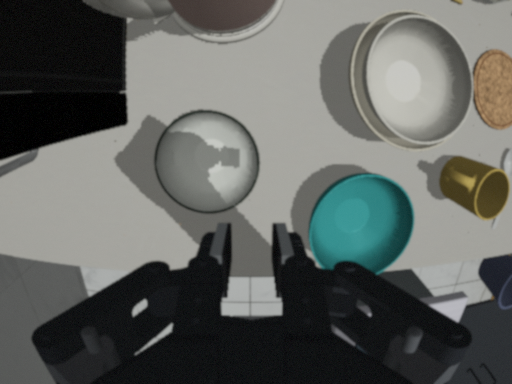

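The small bowl is at (0.451, 0.376), upright, about 4 mm off centre. Now the medium bowl.

Emit:
{"name": "apply_moves", "arguments": {"steps": [[0.2,-0.1,0,0],[0.5,-0.2,0,0],[0.9,-0.35,0,0],[0.95,-0.37,0,0],[0.95,-0.37,0,0],[0.95,-0.37,0,0],[0.95,-0.37,0,0],[0.95,-0.37,0,0],[0.95,-0.37,0,0],[0.9,-0.35,0,0],[0.5,-0.2,0.2,0],[0.5,-0.17,0.4,0],[0,0,0.4,0],[0,0,0.2,0],[0,0,0,0],[0,0,0,0]]}}

```text
time: 12.85
position: [0.561, 0.0444, 0.2316]
eef_rot: [[0.002, -1.0, -0.002], [-1.0, -0.002, 0.0], [-0.0, 0.002, -1.0]]
contact_force: [0.1, 0.1, 0.1]
finger_gap: 0.251
```

```bash
python3 - <<'E'
from h import *
p,d,T=snap('10');held('10',(.562,.1187),.076,.09,.12);held('10',(.562,.1187),.088,.07,.088)
E
```

```text
10 t 12.85 [0.561  0.0444 0.2316] qv 1.05
rim centre [5.617e-01 1.192e-01 7.640e-02 5.000e-04] z 0.1015 tilt 0.7 grad [0.011 0.003] 53
rim centre [0.5616 0.1187 0.0885 0.0006] z 0.0819 tilt 0.6 grad [0.009 0.005] 48
```

View pics/w10.png

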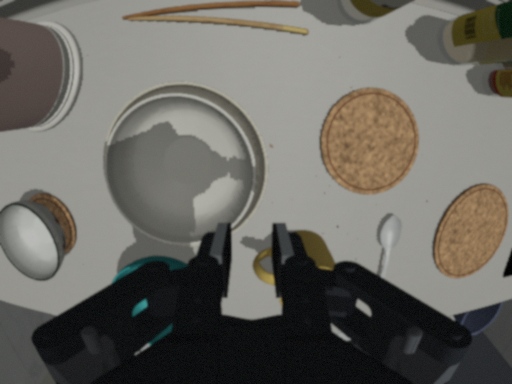

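The stack is unmoved. I'll descend on the medium bowl's rim.

Emit:
{"name": "apply_moves", "arguments": {"steps": [[0,-0.02,0.4,0],[0,0,0.8,0],[0,0,0.8,0],[0,0,0.8,0],[0,0,0.7,0],[0,0,0.5,0],[0,0,0.4,0],[0,0,0.2,0],[0,0,0.1,0],[0,0,0,0],[0,0,0,0],[0,0,0,0]]}}

```text
time: 13.9
position: [0.563, 0.044, 0.0921]
eef_rot: [[0.001, -1.0, 0.002], [-1.0, -0.001, 0.0], [-0.0, -0.002, -1.0]]
contact_force: [-0.1, 0.3, -0.7]
finger_gap: 0.25
```

Emit:
{"name": "apply_moves", "arguments": {"steps": [[0,0,0,0],[0,0,0,0],[0,0,0,0],[0,0,0,0],[0,0,0,0],[0,0,0,0]], "grip": -1, "grip_force": 25}}

```text
time: 14.4
position: [0.5631, 0.0439, 0.0917]
eef_rot: [[0.001, -1.0, 0.002], [-1.0, -0.001, 0.0], [-0.0, -0.002, -1.0]]
contact_force: [2.6, -0.8, 3.8]
finger_gap: 0.059
```

```bash
python3 - <<'E'
from h import *
p,d,T=snap('11');held('11',(.562,.1187),.076,.08,.12)
E
```

```text
11 t 14.4 [0.5631 0.0439 0.0917] qv 0.13
rim centre [5.588e-01 1.182e-01 7.590e-02 5.000e-04] z 0.1025 tilt 0.4 grad [0.007 0.   ] 41
```

View pics/w11.png

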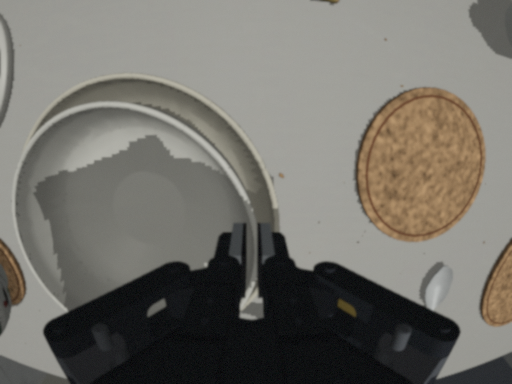

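Emit:
{"name": "apply_moves", "arguments": {"steps": [[0,0,0,0],[0,0,-0.1,0],[0,0,-0.15,0],[0,0,-0.2,0],[0,0,-0.25,0],[0,0,-0.3,0],[0,0,-0.3,0],[0,0,-0.4,0],[0,0,-0.5,0],[0,0,-0.5,0],[0,0,-0.5,0],[0,0,-0.3,0],[0,0,-0.1,0],[0,0,0,0],[0,0,0,0]], "grip_force": 45}}

```text
time: 15.7
position: [0.5618, 0.0438, 0.1988]
eef_rot: [[0.001, -1.0, -0.001], [-1.0, -0.001, -0.0], [0.0, 0.001, -1.0]]
contact_force: [-0.7, 0.5, -2.6]
finger_gap: 0.047
```

```bash
python3 - <<'E'
from h import *
p,d,T=snap('12');held('12',(.562,.118),.076,.13,.24)
q=bot.camera('side')[0];cv2.imwrite('pics/side12.png',cv2.resize(q[60:220,180:360],None,fx=4,fy=3.7,interpolation=2))
E
```

```text
12 t 15.7 [0.5618 0.0438 0.1988] qv 0.71
rim centre [5.580e-01 1.184e-01 7.430e-02 4.000e-04] z 0.1949 tilt 9.3 grad [ 0.032 -0.161] 38
```

View pics/side12.png

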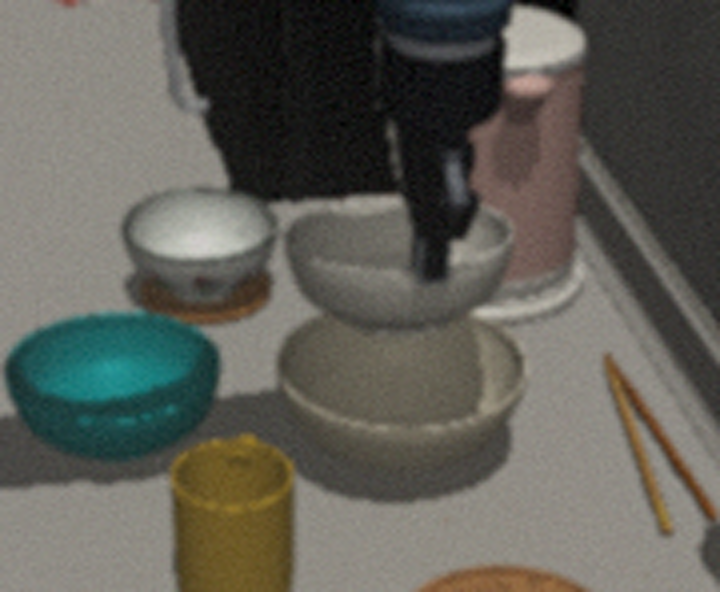

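The medium bowl is out, and the large and small bowls are undisturbed. I'll carry it to the medium mat.

Emit:
{"name": "apply_moves", "arguments": {"steps": [[0.17,-0.02,-0.2,0],[0.43,-0.04,-0.2,0],[0.68,-0.06,0,0],[0.85,-0.08,0,0],[0.85,-0.08,0,0],[0.85,-0.08,0,0],[0.85,-0.08,0,0],[0.85,-0.08,0,0],[0.85,-0.08,0,0],[0.68,-0.06,0,0],[0.43,-0.04,0,0],[0.17,-0.02,0,0],[0,0,0,0],[0,0,0,0],[0,0,0,0]]}}

```text
time: 17.05
position: [0.5844, -0.1837, 0.2111]
eef_rot: [[0.004, -1.0, -0.0], [-1.0, -0.004, 0.001], [-0.001, 0.0, -1.0]]
contact_force: [0.2, 1.0, -2.3]
finger_gap: 0.05
```

```bash
python3 - <<'E'
from h import *
p,d,T=snap('13');held('13',(.582,-.112),.076,.14,.26)
E
```

```text
13 t 17.05 [ 0.5844 -0.1837  0.2111] qv 0.23
rim centre [ 5.797e-01 -1.095e-01  7.490e-02  5.000e-04] z 0.2071 tilt 9.5 grad [ 0.039 -0.162] 40
```

View pics/w13.png

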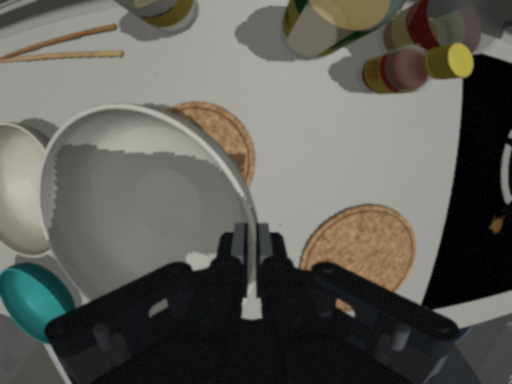

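Emit:
{"name": "apply_moves", "arguments": {"steps": [[0.05,0,0.3,0],[0.05,0,0.6,0],[0,0,0.8,0],[0,0,0.8,0],[0,0,0.6,0],[0,0,0.4,0],[0,0,0.25,0],[0,0,0.15,0],[0,0,0,0],[0,0,0,0]], "grip_force": 20}}

```text
time: 17.93
position: [0.5848, -0.1889, 0.0949]
eef_rot: [[0.002, -1.0, 0.001], [-1.0, -0.002, -0.0], [0.0, -0.001, -1.0]]
contact_force: [-0.2, -0.3, -1.9]
finger_gap: 0.048
```

Emit:
{"name": "apply_moves", "arguments": {"steps": [[0,0,0.08,0],[0,0,0.08,0],[0,0,0.08,0],[0,0,0.08,0],[0,0,0.08,0],[0,0,0.08,0],[0,0,0,0]]}}

```text
time: 18.52
position: [0.5843, -0.1895, 0.0797]
eef_rot: [[0.001, -1.0, 0.0], [-1.0, -0.001, -0.001], [0.001, -0.0, -1.0]]
contact_force: [0.1, -1.5, 0.9]
finger_gap: 0.045
```

```bash
python3 - <<'E'
from h import *
p,d,T=snap('14');held('14',(.582,-.112),.076,.04,.13)
E
```

```text
14 t 18.5167 [ 0.5843 -0.1895  0.0797] qv 0.39
rim centre [ 5.800e-01 -1.146e-01  7.470e-02  5.000e-04] z 0.0803 tilt 6.1 grad [ 0.037 -0.101] 40
```

Emit:
{"name": "apply_moves", "arguments": {"steps": [[-0.03,0,0.08,0],[-0.03,0,0.08,0],[-0.03,0,0.07,0],[-0.03,0,0.07,0],[0,0,0,0]]}}

```text
time: 18.98
position: [0.5847, -0.1857, 0.071]
eef_rot: [[0.001, -1.0, 0.001], [-1.0, -0.001, -0.001], [0.001, -0.001, -1.0]]
contact_force: [-0.0, -3.4, 5.2]
finger_gap: 0.043
```

```bash
python3 - <<'E'
from h import *
p,d,T=snap('15');held('15',(.582,-.112),.076,.04,.13)
E
```

```text
15 t 18.9833 [ 0.5847 -0.1857  0.071 ] qv 0.36
rim centre [ 5.792e-01 -1.113e-01  7.550e-02  5.000e-04] z 0.078 tilt 2.1 grad [ 0.035 -0.013] 39
```

Almost upright and centred; release and rise.

Emit:
{"name": "apply_moves", "arguments": {"steps": [[0,0,0,0],[0,0,0,0],[0,0,0,0],[0,0,0,0],[0,0,-0.3,0],[0,0,-0.6,0],[0,0,-0.9,0],[0,0,-1,0],[0,0,-1,0],[0,0,-1,0],[0,0,-1,0],[0,0,-0.5,0],[0,0,0,0],[0,0,0,0]], "grip": -0.5}}

```text
time: 20.2
position: [0.5846, -0.1852, 0.2611]
eef_rot: [[0.002, -1.0, 0.002], [-1.0, -0.002, -0.0], [0.0, -0.002, -1.0]]
contact_force: [0.2, -0.2, -0.7]
finger_gap: 0.254
```

```bash
python3 - <<'E'
from h import *
p,d,T=snap('16');held('16',(.582,-.115),.076,.05,.13);mats(p,T);held('16',(.562,.1187),.088,.06,.12)
E
```

```text
16 t 20.2 [ 0.5846 -0.1852  0.2611] qv 2.12
rim centre [ 5.793e-01 -1.125e-01  7.660e-02  5.000e-04] z 0.0775 tilt 1.0 grad [0.017 0.003] 53
mat px [352. 235.] [ 0.447  -0.3422  0.0804  0.0015]
mat px [77. 52.] [0.7783 0.0637 0.0615 0.0105]
rim centre [0.5616 0.1176 0.088  0.0006] z 0.077 tilt 3.8 grad [ 0.054 -0.037] 38
```

View pics/w16.png

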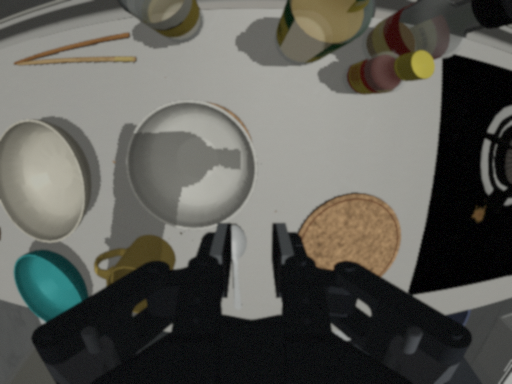

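The medium bowl is at (0.579, -0.113), upright, about 4 mm off centre. Now the large bowl.

Emit:
{"name": "apply_moves", "arguments": {"steps": [[-0.2,0,0,0],[-0.5,0.05,0,0],[-0.8,0.1,0,0],[-0.9,0.1,0,0],[-0.9,0.1,0,0],[-0.9,0.1,0,0],[-0.9,0.1,0,0],[-0.8,0.1,0.2,0],[-0.75,0.1,0.4,0],[-0.4,0,0.5,0],[-0.2,0,0.4,0],[0,0,0.2,0],[0,0,0,0],[0,0,0,0],[0,0,0,0]]}}

```text
time: 21.5
position: [0.5619, 0.0308, 0.2092]
eef_rot: [[-0.001, -1.0, 0.001], [-1.0, 0.001, -0.001], [0.001, -0.001, -1.0]]
contact_force: [0.9, -0.3, -0.5]
finger_gap: 0.25
```

```bash
python3 - <<'E'
from h import *
p,d,T=snap('17');held('17',(.562,.1187),.088,.06,.12)
E
```

```text
17 t 21.5 [0.5619 0.0308 0.2092] qv 0.47
rim centre [5.614e-01 1.187e-01 8.830e-02 5.000e-04] z 0.0815 tilt 0.7 grad [0.012 0.003] 53
```

View pics/w17.png

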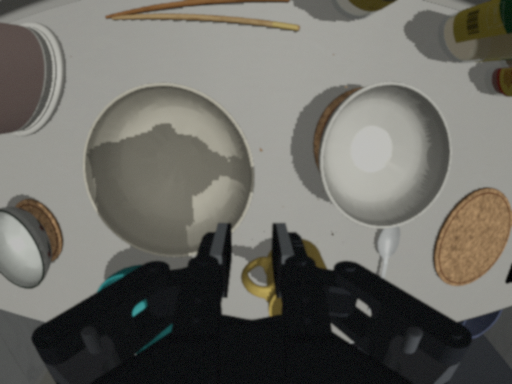

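Emit:
{"name": "apply_moves", "arguments": {"steps": [[-0.05,0,0.4,0],[0,0,0.8,0],[0,0,0.8,0],[0,0,0.8,0],[0,0,0.7,0],[0,0,0.5,0],[0,0,0.4,0],[0,0,0.2,0],[0,0,0.1,0],[0,0,0,0],[0,0,0,0],[0,0,0,0]]}}

```text
time: 22.55
position: [0.5621, 0.0338, 0.0687]
eef_rot: [[0.001, -1.0, 0.002], [-1.0, -0.001, 0.0], [-0.0, -0.002, -1.0]]
contact_force: [-0.2, 0.8, 1.1]
finger_gap: 0.252
```

Emit:
{"name": "apply_moves", "arguments": {"steps": [[0,0,0,0],[0,0,0,0],[0,0,0,0],[0,0,0,0],[0,0,0,0],[0,0,0,0]], "grip": -1, "grip_force": 30}}

```text
time: 23.05
position: [0.5627, 0.0336, 0.0685]
eef_rot: [[0.001, -1.0, 0.003], [-1.0, -0.001, 0.0], [-0.0, -0.003, -1.0]]
contact_force: [2.9, -0.5, 5.3]
finger_gap: 0.088
```

Emit:
{"name": "apply_moves", "arguments": {"steps": [[0,0,0,0],[0,0,-0.1,0],[0,0,-0.15,0],[0,0,-0.2,0],[0,0,-0.25,0],[0,0,-0.25,0],[0,0,-0.2,0],[0,0,-0.1,0],[0,0,0,0],[0,0,0,0]], "grip_force": 60}}

```text
time: 23.88
position: [0.5607, 0.0329, 0.1049]
eef_rot: [[0.001, -1.0, -0.001], [-1.0, -0.001, -0.001], [0.001, 0.001, -1.0]]
contact_force: [-1.1, -0.3, -4.4]
finger_gap: 0.041
```

```bash
python3 - <<'E'
from h import *
p,d,T=snap('18');held('18',(.562,.1187),.087,.07,.18)
q=bot.camera('side')[0];cv2.imwrite('pics/side18.png',cv2.resize(q[60:220,180:360],None,fx=4,fy=3.7,interpolation=2))
E
```

```text
18 t 23.8833 [0.5607 0.0329 0.1049] qv 0.5
rim centre [5.607e-01 1.166e-01 7.990e-02 4.000e-04] z 0.1158 tilt 26.2 grad [-0.323 -0.37 ] 28
```

View pics/w18.png

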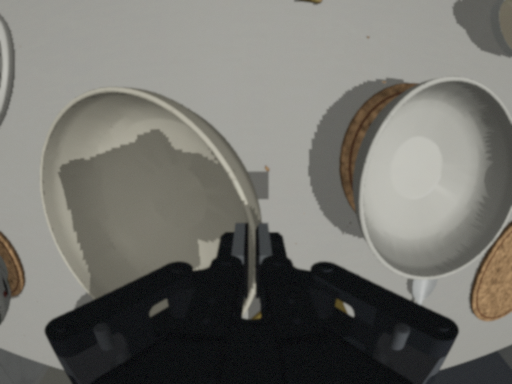

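View pics/side18.png

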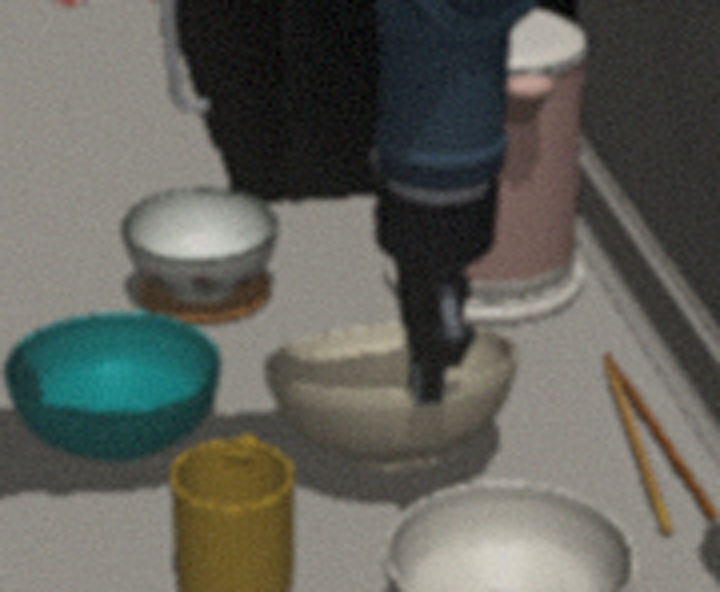

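The bowl's lean is larger (over 20°). I'll measure the tilt properly at hand-read rim pixels before moving on.

```bash
python3 - <<'E'
from h import *
d=np.load('pics/w18.npy');T=np.load('pics/w18T.npy');C=cloud('wrist',d,T)
uv=[(46,150),(45,190),(57,125),(75,103),(100,93),(130,92),(155,99),(180,114),(205,135),(225,160),(240,185),(251,212)]
P=[]
for u,v in uv:
    q=C[v-4:v+5,u-4:u+5].reshape(-1,3);P.append(q[np.argmax(np.where(q[:,2]<.16,q[:,2],-1))])
P=np.array(P);print(np.round(P,3))
A=np.c_[P[:,:2],np.ones(len(P))];x=np.linalg.lstsq(A,P[:,2],rcond=None)[0];print(x,np.round(A@x-P[:,2],4))
n=np.array([-x[0],-x[1],1]);n/=np.linalg.norm(n);print('tilt',np.degrees(np.arccos(n[2])))
# circle in plane
e1=np.cross([0,1,0],n);e1/=np.linalg.norm(e1);e2=np.cross(n,e1);o=P.mean(0)
q=np.c_[(P-o)@e1,(P-o)@e2];c=circ(q);ctr=o+c[0]*e1+c[1]*e2;print('centre',ctr,'r',c[2],c[3],'foot',ctr-.082*n,'n',n)
E
```

```text
[[0.606 0.182 0.071]
 [0.573 0.197 0.065]
 [0.624 0.165 0.078]
 [0.637 0.138 0.086]
 [0.641 0.117 0.094]
 [0.637 0.094 0.1  ]
 [0.631 0.079 0.105]
 [0.624 0.067 0.108]
 [0.613 0.054 0.111]
 [0.604 0.047 0.114]
 [0.593 0.04  0.116]
 [0.578 0.035 0.117]]
[ 0.04059583 -0.31607797  0.10418294] [ 0.0002  0.0004 -0.0009  0.0002 -0.0005  0.0004  0.0003 -0.0001  0.0009
 -0.0001 -0.0007 -0.0002]
tilt 17.675743217304827
centre [0.55195889 0.11469292 0.09033826] r 0.08824087898753252 0.00040098087238266594 foot [0.55513059 0.08999813 0.01220947] n [-0.0386793   0.30115596  0.95279011]
```

It's a clean fit: 17.7° tilt, well below 35°. I'll raise it and carry it.

Emit:
{"name": "apply_moves", "arguments": {"steps": [[0,0,-0.3,0],[0,0,-0.6,0],[0,0,-0.8,0],[0,0,-0.8,0],[0,0,-0.8,0],[0,0,-0.7,0],[0,0,-0.4,0],[0,0,-0.1,0],[0,0,0,0]]}}

```text
time: 24.73
position: [0.5617, 0.0337, 0.2412]
eef_rot: [[0.001, -1.0, 0.002], [-1.0, -0.001, -0.0], [0.0, -0.002, -1.0]]
contact_force: [-0.3, -0.0, -4.4]
finger_gap: 0.038
```

Emit:
{"name": "apply_moves", "arguments": {"steps": [[0.18,0.05,0,0],[0.45,0.12,0,0],[0.7,0.19,0,0],[0.89,0.23,0,0],[0.89,0.23,0,0],[0.89,0.23,0,0],[0.89,0.23,0,0],[0.89,0.23,0,0],[0.89,0.23,0,0],[0.89,0.23,0,0],[0.89,0.23,0,0],[0.89,0.23,0,0],[0.89,0.23,0,0],[0.89,0.23,0,0],[0.89,0.23,0,0],[0.89,0.23,0,0],[0.89,0.23,0,0],[0.7,0.19,0,0],[0.45,0.12,0,0],[0.18,0.05,0,0]]}}

```text
time: 26.4
position: [0.4416, -0.4224, 0.2389]
eef_rot: [[-0.002, -1.0, -0.002], [-1.0, 0.002, 0.0], [-0.0, 0.002, -1.0]]
contact_force: [-0.2, 0.2, -3.2]
finger_gap: 0.039
```

Emit:
{"name": "apply_moves", "arguments": {"steps": [[0,0,0,0],[0,0,0,0],[0,0,0,0],[0,0,0,0]]}}

```text
time: 26.73
position: [0.4448, -0.4183, 0.2403]
eef_rot: [[0.004, -1.0, 0.0], [-1.0, -0.004, 0.001], [-0.001, -0.0, -1.0]]
contact_force: [-0.2, -0.0, -3.3]
finger_gap: 0.044
```

```bash
python3 - <<'E'
from h import *
p,d,T=snap('19')
q=bot.camera('side')[0];cv2.imwrite('pics/side19.png',q)
q=bot.camera('scene')[0];cv2.imwrite('pics/scene19.png',q)
E
```

```text
19 t 26.7333 [ 0.4448 -0.4183  0.2403] qv 0.54
```

View pics/w19.png

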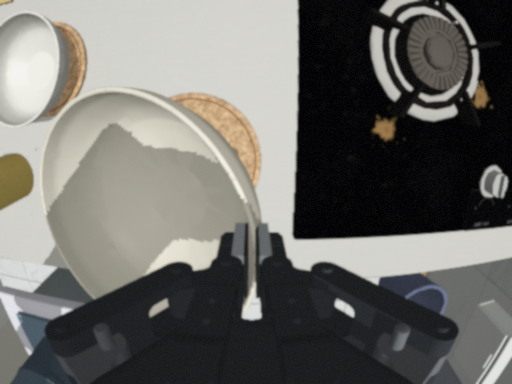

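View pics/scene19.png

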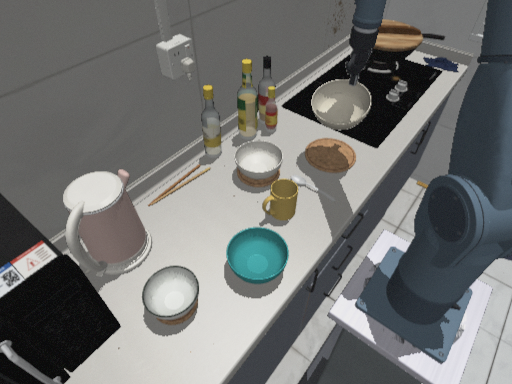

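The bowl is held steady over the large mat, and the mug and spoon look untouched. Lower.

Emit:
{"name": "apply_moves", "arguments": {"steps": [[0.04,0.03,0.3,0],[0.04,0.03,0.6,0],[0.04,0.03,0.8,0],[0,0,0.8,0],[0,0,0.6,0],[0,0,0.4,0],[0,0,0.3,0],[0,0,0.15,0],[0,0,0,0],[0,0,0,0]], "grip_force": 30}}

```text
time: 27.72
position: [0.4416, -0.424, 0.1225]
eef_rot: [[0.001, -1.0, 0.001], [-1.0, -0.001, -0.001], [0.001, -0.001, -1.0]]
contact_force: [-0.0, -0.2, -2.9]
finger_gap: 0.04
```

Emit:
{"name": "apply_moves", "arguments": {"steps": [[0,0,0.1,0],[0,0,0.1,0],[0,0,0.1,0],[0,0,0.1,0],[0,0,0.1,0],[0,0,0.1,0],[0,0,0,0]], "grip_force": 20}}

```text
time: 28.3
position: [0.4416, -0.427, 0.1053]
eef_rot: [[0.0, -1.0, 0.002], [-1.0, -0.0, -0.005], [0.005, -0.002, -1.0]]
contact_force: [-1.2, -4.4, 6.3]
finger_gap: 0.038
```

```bash
python3 - <<'E'
from h import *
p,d,T=snap('20')
E
```

```text
20 t 28.3 [ 0.4416 -0.427   0.1053] qv 0.89
```

View pics/w20.png

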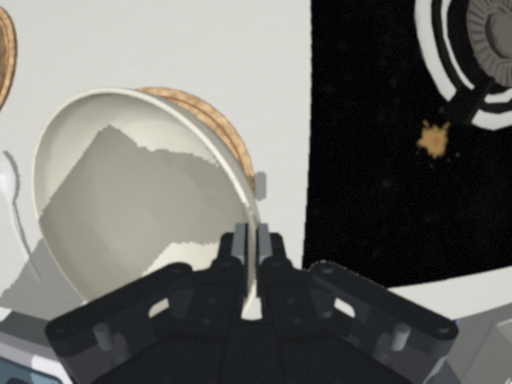

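Emit:
{"name": "apply_moves", "arguments": {"steps": [[0,0,0.08,0],[0,0,0.08,0],[0,0,0.08,0],[0,0,0.08,0],[0,0,0,0]]}}

```text
time: 28.77
position: [0.4428, -0.4316, 0.0986]
eef_rot: [[-0.002, -1.0, 0.007], [-1.0, 0.002, -0.012], [0.012, -0.007, -1.0]]
contact_force: [-1.5, -11.0, 16.5]
finger_gap: 0.041
```

```bash
cat >> h.py <<'E'
def rim3(tag,uv,h,zmax):
    d=np.load(f'pics/w{tag}.npy');T=np.load(f'pics/w{tag}T.npy');C=cloud('wrist',d,T);P=[]
    for u,v in uv:
        q=C[v-5:v+6,u-5:u+6].reshape(-1,3);P.append(q[np.argmax(np.where(q[:,2]<zmax,q[:,2],-1))])
    P=np.array(P)
    for k in range(3):
        A=np.c_[P[:,:2],np.ones(len(P))];x=np.linalg.lstsq(A,P[:,2],rcond=None)[0];e=np.abs(A@x-P[:,2]);P=P[e<=max(.0015,2.5*np.median(e))]
    n=np.array([-x[0],-x[1],1]);n/=np.linalg.norm(n)
    e1=np.cross([0,1,0],n);e1/=np.linalg.norm(e1);e2=np.cross(n,e1);o=P.mean(0)
    q=np.c_[(P-o)@e1,(P-o)@e2];c=circ(q);ctr=o+c[0]*e1+c[1]*e2
    print('tilt',np.degrees(np.arccos(n[2])).round(1),'n',n.round(3),'rim',ctr.round(4),'foot',(ctr-h*n).round(4),'r',c[2:],len(P))
E
python3 - <<'E'
from h import *
uv=[(35,160),(37,195),(48,127),(70,102),(100,91),(130,92),(155,99),(180,114),(205,135),(225,160),(240,185),(251,212)]
rim3('20',uv,.082,.16)
snap('21')
E
```

```text
tilt 15.3 n [-0.041  0.261  0.965] rim [ 0.4347 -0.3441  0.0946] foot [ 0.4381 -0.3654  0.0155] r (np.float64(0.08683984699158791), np.float64(0.00022562889829026248)) 12
21 t 28.7667 [ 0.4428 -0.4316  0.0986] qv 0.52
```

View pics/w21.png

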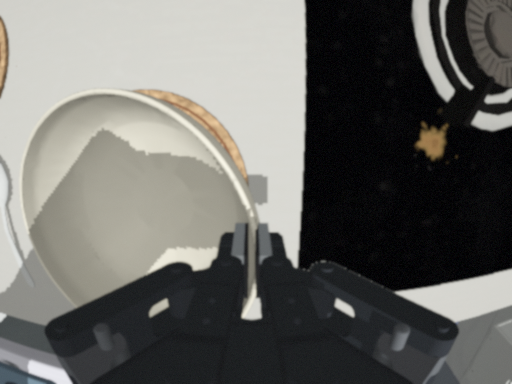

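The bowl pivots on its far foot edge instead of sliding, with 16 N of down-force and the foot 26 mm short of centre. I'll lift off, shift about 30 mm in +y and then follow the arc down.

Emit:
{"name": "apply_moves", "arguments": {"steps": [[0,0,-0.1,0],[0,0,-0.1,0],[0,0,-0.2,0],[0,0,-0.2,0],[0,0,-0.3,0],[0,0,-0.3,0],[0,0,-0.2,0],[0,0,0,0],[-0.2,0,0,0],[-0.4,0,0,0],[-0.2,0,0,0],[0,0,0,0],[0,0,0,0]], "grip_force": 40}}

```text
time: 29.9
position: [0.4412, -0.3986, 0.1359]
eef_rot: [[0.003, -1.0, -0.0], [-1.0, -0.003, 0.001], [-0.001, 0.0, -1.0]]
contact_force: [0.3, -0.8, -2.9]
finger_gap: 0.041
```

```bash
python3 - <<'E'
from h import *
uv=[(23,160),(25,195),(37,127),(60,101),(90,91),(120,91),(150,99),(175,112),(200,133),(222,160),(238,185),(249,210)]
rim3('21',uv,.082,.16)
snap('22')
E
```

```text
tilt 11.2 n [-0.039  0.19   0.981] rim [ 0.4335 -0.3471  0.0936] foot [ 0.4367 -0.3627  0.0131] r (np.float64(0.08848036734542469), np.float64(0.0004122105140135617)) 12
22 t 29.9 [ 0.4412 -0.3986  0.1359] qv 1.21
```

View pics/w22.png

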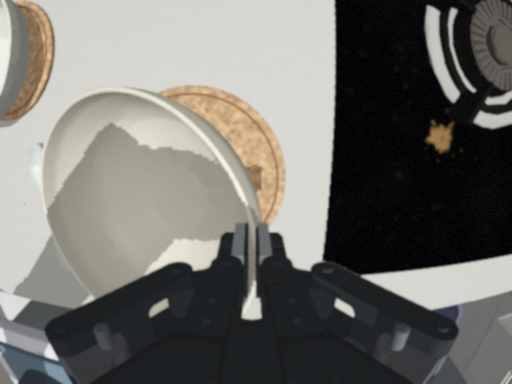

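Emit:
{"name": "apply_moves", "arguments": {"steps": [[-0.08,0,0.2,0],[-0.07,0,0.2,0],[0,0,0.1,0],[0,0,0,0],[0,0,0,0],[0,0,0,0]], "grip_force": 25}}

```text
time: 30.45
position: [0.4411, -0.3954, 0.1212]
eef_rot: [[0.001, -1.0, 0.0], [-1.0, -0.001, -0.0], [0.0, -0.0, -1.0]]
contact_force: [0.5, -0.8, -3.6]
finger_gap: 0.04
```

```bash
python3 - <<'E'
from h import *
uv=[(45,150),(46,195),(56,125),(75,103),(100,93),(130,92),(155,99),(180,114),(205,135),(225,160),(240,185),(251,212)]
rim3('22',uv,.082,.19)
snap('23')
rim3('23',uv,.082,.18)
E
```

```text
tilt 18.0 n [-0.038  0.307  0.951] rim [ 0.432  -0.3162  0.1211] foot [ 0.4351 -0.3414  0.0431] r (np.float64(0.0887905542179481), np.float64(0.0003320621077423427)) 12
23 t 30.45 [ 0.4411 -0.3954  0.1212] qv 0.28
tilt 17.9 n [-0.039  0.306  0.951] rim [ 0.4311 -0.3131  0.1062] foot [ 0.4343 -0.3381  0.0282] r (np.float64(0.08952525521009685), np.float64(0.00038719115067930204)) 12
```

The low foot edge is 7 mm above the mat at y=-0.298, which is right for pivoting. Touch down and follow the arc.

Emit:
{"name": "apply_moves", "arguments": {"steps": [[0,-0.08,0.12,0],[0,0,0.12,0],[0.06,0,0.06,0],[0.07,0,0.07,0],[0.07,0,0.07,0],[0.07,0,0.07,0],[0.07,0,0.07,0],[0,0,0,0]], "grip_force": 20}}

```text
time: 31.17
position: [0.4432, -0.4056, 0.1036]
eef_rot: [[0.001, -1.0, -0.0], [-1.0, -0.001, 0.0], [-0.0, 0.0, -1.0]]
contact_force: [-0.9, 2.0, 1.0]
finger_gap: 0.038
```

```bash
python3 - <<'E'
from h import *
uv=[(43,150),(44,195),(54,125),(73,103),(100,93),(130,92),(155,99),(180,114),(205,135),(225,160),(240,185),(251,212)]
snap('24')
rim3('24',uv,.082,.18)
E
```

```text
24 t 31.1667 [ 0.4432 -0.4056  0.1036] qv 0.47
tilt 16.9 n [-0.1    0.273  0.957] rim [ 0.435  -0.3241  0.0894] foot [ 0.4432 -0.3465  0.011 ] r (np.float64(0.08815933616496976), np.float64(0.00040074657817364714)) 12
```

View pics/w24.png

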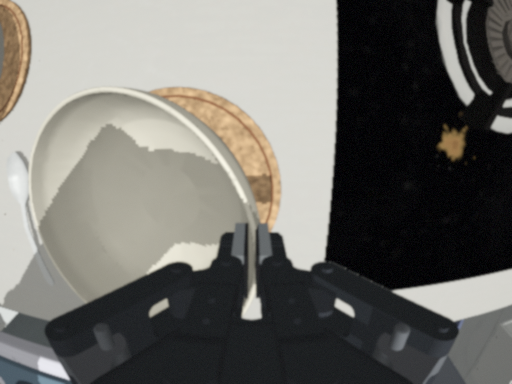

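Emit:
{"name": "apply_moves", "arguments": {"steps": [[0,0,0.08,0],[0,0,0.08,0],[0,0,0.08,0],[0.04,0,0.06,0],[0,0,0,0]]}}

```text
time: 31.63
position: [0.4446, -0.4114, 0.0974]
eef_rot: [[-0.001, -1.0, 0.004], [-1.0, 0.0, -0.007], [0.007, -0.004, -1.0]]
contact_force: [-1.9, -5.3, 12.7]
finger_gap: 0.04
```

```bash
python3 - <<'E'
from h import *
snap('25')
q=bot.camera('side')[0];cv2.imwrite('pics/side25.png',cv2.resize(q[200:384,180:360],None,fx=4,fy=3.2,interpolation=2))
E
```

```text
25 t 31.6333 [ 0.4446 -0.4114  0.0974] qv 0.36
```

View pics/w25.png

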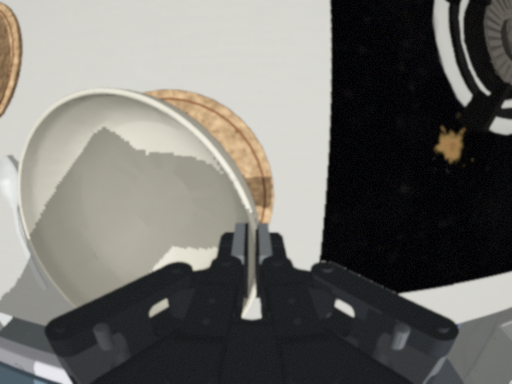

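View pics/side25.png

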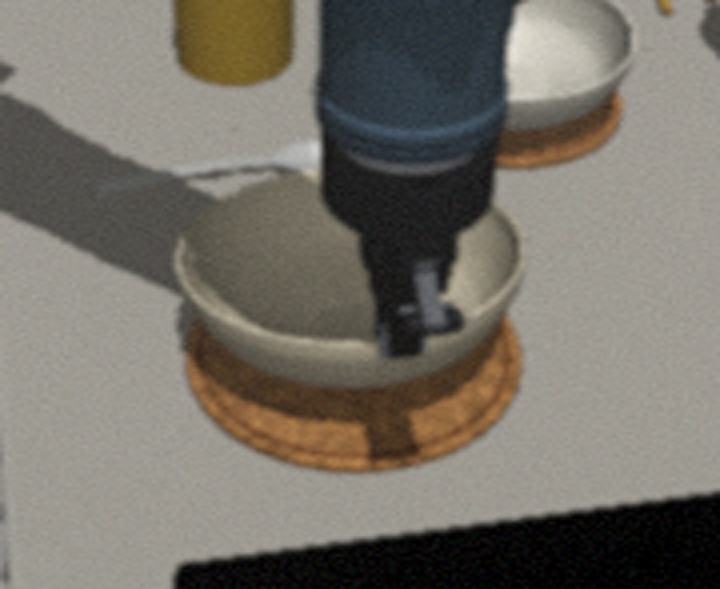

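Emit:
{"name": "apply_moves", "arguments": {"steps": [[0.1,0,0.04,0],[0.08,0,0.07,0],[0.08,0,0.08,0],[0.07,0,0.08,0],[0,0,0,0]]}}

```text
time: 32.15
position: [0.4446, -0.4193, 0.0886]
eef_rot: [[-0.0, -1.0, 0.003], [-1.0, 0.0, -0.004], [0.004, -0.003, -1.0]]
contact_force: [-0.8, -2.0, 11.5]
finger_gap: 0.04
```

```bash
python3 - <<'E'
from h import *
uv=[(23,150),(24,195),(35,127),(60,103),(85,93),(112,92),(140,97),(165,108),(190,125),(215,152),(235,182),(249,212)]
rim3('25',uv,.082,.18)
snap('26')
E
```

```text
tilt 10.6 n [-0.038  0.18   0.983] rim [ 0.4357 -0.3267  0.0935] foot [ 0.4388 -0.3415  0.0129] r (np.float64(0.08824324057989186), np.float64(0.0004413681833355017)) 12
26 t 32.15 [ 0.4446 -0.4193  0.0886] qv 0.43
```

View pics/w26.png

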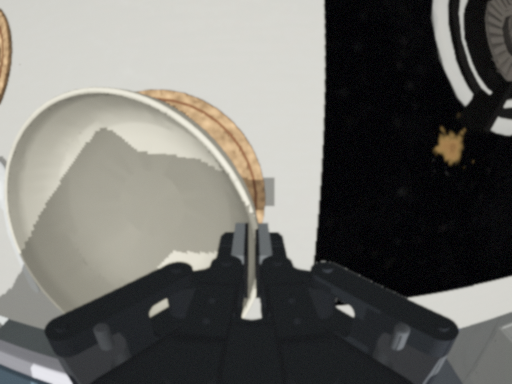

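Emit:
{"name": "apply_moves", "arguments": {"steps": [[0.06,0,0.08,0],[0.06,0,0.08,0],[0.05,0,0.08,0],[0.04,0,0.08,0],[0,0,0,0]]}}

```text
time: 32.62
position: [0.4457, -0.4265, 0.0797]
eef_rot: [[-0.0, -1.0, 0.005], [-1.0, 0.0, -0.006], [0.006, -0.005, -1.0]]
contact_force: [0.5, -2.9, 12.7]
finger_gap: 0.043
```

```bash
python3 - <<'E'
from h import *
uv=[(10,150),(15,205),(23,127),(45,103),(73,93),(105,91),(140,97),(165,108),(190,125),(215,152),(235,182),(249,212)]
rim3('26',uv,.082,.18)
snap('27')
uv=[(50,101),(73,93),(105,91),(140,97),(165,108),(190,125),(215,152),(235,182),(249,212)]
rim3('27',uv,.082,.18)
E
```

```text
tilt 6.8 n [-0.062  0.102  0.993] rim [ 0.4368 -0.3342  0.0898] foot [ 0.4419 -0.3426  0.0083] r (np.float64(0.08766848037433818), np.float64(0.00048653529170725765)) 12
27 t 32.6167 [ 0.4457 -0.4265  0.0797] qv 0.53
tilt 0.9 n [-0.016  0.003  1.   ] rim [ 0.4361 -0.3406  0.0901] foot [ 0.4374 -0.3408  0.0081] r (np.float64(0.08951338661930439), np.float64(0.00054477945803762)) 9
```

View pics/w27.png

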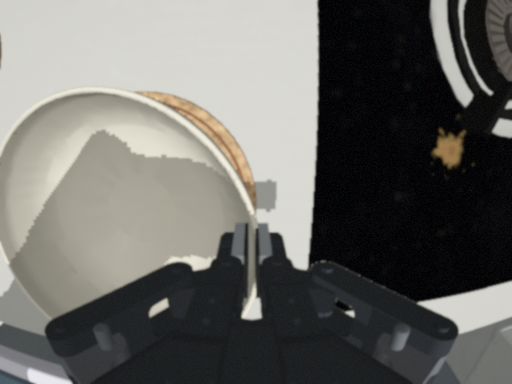

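Upright (0.9°) and centred. I'll release, rise and check.

Emit:
{"name": "apply_moves", "arguments": {"steps": [[0,0,0,0],[0,0,0,0],[0,0,0,0],[0,0,0,0],[0,0,-0.3,0],[0,0,-0.6,0],[0,0,-0.9,0],[0,0,-1,0],[0,0,-1,0],[0,0,-1,0],[0,0,-1,0],[0,0,-0.5,0],[0,0,0,0],[0,0,0,0],[0,0,0,0]], "grip": -0.5}}

```text
time: 33.92
position: [0.443, -0.4222, 0.2653]
eef_rot: [[0.002, -1.0, -0.001], [-1.0, -0.002, 0.001], [-0.001, 0.001, -1.0]]
contact_force: [-0.7, -0.3, -0.5]
finger_gap: 0.256
```

```bash
python3 - <<'E'
from h import *
p,d,T=snap('28');held('28',(.438,-.34),.088,.06,.13)
cv2.imwrite('pics/scene28.png',bot.camera('scene')[0]);cv2.imwrite('pics/side28.png',bot.camera('side')[0])
E
```

```text
28 t 33.9167 [ 0.443  -0.4222  0.2653] qv 0.77
rim centre [ 0.438  -0.3417  0.0882  0.0005] z 0.0896 tilt 0.7 grad [0.011 0.005] 53
```

View pics/w28.png

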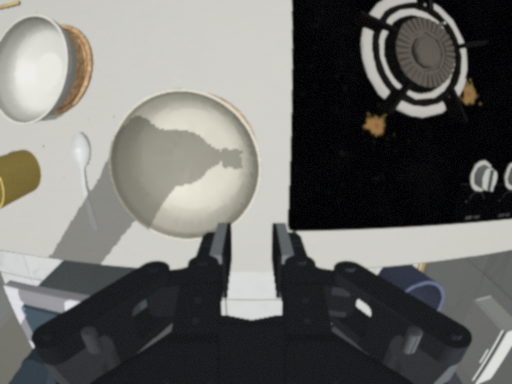

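View pics/scene28.png

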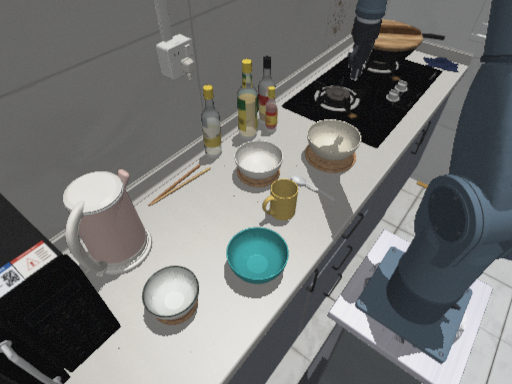

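View pics/side28.png

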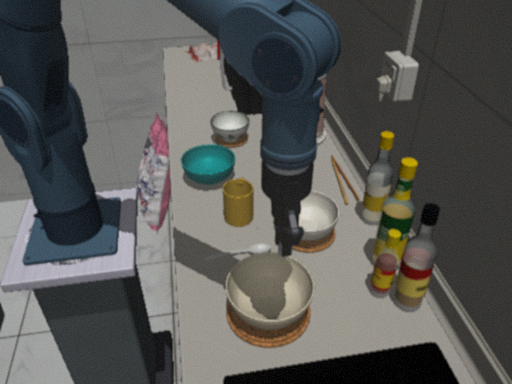

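All three bowls stand on their mats, and the mug (283,200) and spoon (313,188) are where they were at the start. Handing in.

```bash
python3 -c "
from workcell import bot
print(bot.hand_in())"
```

```text
the job is handed in; nothing more can be done
None
```

All three bowls are off the stack and standing on their own mats. I handed the job in at about 34 s on the robot's clock. I lifted each bowl by its rim and lowered it until its foot edge touched. Then I rocked it upright at 20 N grip and let go.

The last wrist-camera check after each release gave:

| Bowl | Off mat centre | Tilt |
|---|---|---|
| Small | about 5 mm | 0.6° |
| Medium | about 4 mm | 1.0° |
| Large | about 3 mm | 0.7° |

- **Heights:** the rim heights match each bowl's foot resting on its mat top.
- **Bystanders:** the mug, spoon and turquoise bowl look unmoved when I compare the first and last pictures by eye. I did not measure them.
- **Large bowl retry:** it first pivoted on its foot edge about 26 mm short of centre, with up to 16.5 N pressing down. I lifted it off, shifted it 30 mm and set it down again. It tilted up to about 18° while carried.
- **Disagreements:** my first automatic tilt reading for the large bowl (26°) was a bad fit, and a cleaner fit gave 17.7°. The scene and side cameras put the mats up to 6 mm apart in y, so I used the wrist-camera values for the placing.

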